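# Wedge a rocking bench scale until it stands firm

### The arm

A 7-joint arm with a two-finger parallel gripper is mounted at the origin on the work surface; the furniture and walls round the work are solid. World frame = base frame: x ahead of the robot, y to its left, z up, the work surface at z = 0. Lengths are in m, angles in degrees, forces in N, time in s.
With the tool pointing down it reaches from about 0.425 to 0.875 m from the base axis. Payload 4.7 kg.
Tool frame: the origin (TCP) lies at the very end of the fingers, on their centre line; the grasp point (between the pads) lies 19 mm behind it; z points along the fingers, y is the direction in which the jaws open and shut (so a half turn about z gives the same grasp; the last joint's range is limited). The gripper opens to 87 mm and grips with 3 to 60 N. Pads are 19 mm wide; open, the fingers measure 117 mm over their backs; the gripper's body (75 mm by 190 mm) begins 51 mm behind the grasp point.
Start: joints at [-72.473, 18.392, -4.016, 83.108, 1.295, 78.541, -3.26], TCP at [0.187, 0.623, 0.223] pointing down, gripper open.
Joint ranges: [-163.93, 163.93], [-17.29, 119.83], [-79.2, 71.16], [3.27, 140.29], [-89.18, 269.18], [5.43, 117.66], [-154.24, 154.24]. Speed limits (degrees/s): [147.25, 147.25, 180, 180, 180, 180, 180].

### API

Orientations are given as [roll, pitch, yaw] about the fixed x, y, z axes, in that order (R = Rz(yaw) Ry(pitch) Rx(roll)).
In Python, from cell import monitor, read_camera, camera_info, env, look_for gives the robot as it stands.
- The arm moves only by the tool servo_tool, never from a script. Its argument "commands" is one flat list of numbers, 6 for each row, row after row: the shift along the tool's x, y, z in mm, then the turn, a rotation vector about the tool's x, y, z in degrees. A call has 1 to 10 rows; each row shifts and turns the commanded pose from where the row before left it, along the tool's axes as they then stand; what a row does not reach is not made up. A row lasts 1/10 s, in which the tool goes at most 50 mm and 8.59 degrees, less where a joint would pass 70% of its speed; a pose out of reach is approached as far as the arm can. A call is refused whole if a number of a shift passes 50 or a number of a turn 8.59, either way. A call with a gripper value outside its range is refused whole. "jaw" is the finger opening in mm, from 0 to 87, set as the call begins (left out, the last holds). The fingers move at their own pace and stop on an object; "newtons" is the grip in N (left out, the last holds). Time passes only in rows, so rows that do not move let the fingers close. It gives the time, the measured TCP pose, the force and the opening at its end, in the units of the state.
- monitor.get_obs(): the state, without advancing time (a new reading comes with each control period).
- read_camera(name): name is "side" or "top"; returns (picture, depth): 400x640x3 uint8, red, green, blue; 400x640 float32, m along the optical axis (not along the pixel's ray), 0 where there is no reading.
- camera_info(name): a dict with "camera_matrix" (3x3 intrinsics, pixels), "R" (3x3) and "t" (3): a world point X has camera coordinates R X + t. Camera axes: x right, y down, z forward; pixel columns grow to the right and rows downward; lengths in m; the calibration is good to about 2 mm. A picture is of the moment at which its call begins. camera_info takes no time and is no camera call.
- env.sign_off(): hands the job in, once; it reports no verdict.
Trained networks look in the newest picture that a camera, given by its name, has taken for a name from the list of things; names that differ only in an ending like _2 or _b are one class to them, and where a whole thing is asked for, a point or a joint stands for the part that bears it (a point fixed in the world has none). Each returns a list of dicts, best first, with "conf" (0 to 1); they miss things now and then, are a little off and sometimes report something else, mostly with a low value. They report only what shows in the picture. A call takes as long as a camera call.
- look_for(camera, label): "box" ([left, top, width, height] in pixels, round what is visible of it).
The state is a dict: "time_s": time; "qpos": joint angles; "joint_velocities": joint speeds; "effort": joint torques, N m; "tool_pos": TCP position; "tool_rot": TCP orientation; "force": force on the tool from outside, world axes, zero at the start; "wrist_torque": the same for the moment, N m; "grip_width": finger opening in m.
Only numpy, scipy, OpenCV 4.12 (cv2) and the standard library are available. Lean on these libraries where they do the work, as an engineer would, in place of code of your own. Each camera call takes 0.05 s, during which the arm holds its last target.

### The job

The bench scale rocks: one of its four feet is seized too short, so it leans on that corner and the foot diagonally opposite stands off the bench. Push the wooden wedge, thin end first, under the short foot just until the scale sits level and no longer rocks; then take your fingers off the wedge, press down firmly (about 10 N) for a moment with a fingertip on the pan over the foot that had stood up, to prove that nothing gives, and let go. Only push and press: do not pick up the wedge or the scale, do not shove the scale out of its place, and leave the other things alone.

Things in the scene. Friction and masses are not known exactly. Their poses are not given: they have to be found in the camera images.
- scale: light grey bench scale, loose, 2.4 kg, display and keys at its own -x end. Origin under its centre, at bench level, z vertical when it stands level. Housing 220 (x) by 200 (y) mm, 20 to 55 mm up; pan 156 by 192 mm centred at x = +28, its top 64 mm up. Four round rubber feet at (+-80, +-75) mm; the one at (-80, -75) is short, and the scale leans 2.5 to 4.8 degrees onto it at the start
- short_foot (a joint): how far the short foot's screw is wound up into the housing (m, 0.005 to 0.009): how much shorter it is than the other three, so the thickness of wedge it needs. Seized, it does not move
- short_foot_sole (a point): lowest point of the short foot. Each foot has a domed sole, 32 mm across, radius of curvature 18 mm. The short foot carries about 3 N. All four feet stand 110 mm from the centre. The wedge lifts this foot and the scale rocks level about the line through the two neighbouring feet, until the opposite foot touches down; driven much farther, the wedge bites and shoves the scale along
- raised_foot_sole (a point): lowest point of the opposite foot, at (+80, +75) mm of the scale: 5 to 9 mm up at the start, on the bench (z = 0, give or take 0.3 mm) once the scale no longer rocks
- test_corner (a point): point on the top of the pan straight above the foot that stands up at the start: where to press
- level_ring (a point): centre of the printed ring (10 mm across) of the bull's-eye level, a green disc on the front right of the housing
- bubble (a point): the pale bubble (7 mm across) in that level; it stands towards the high side, 1.7 mm from the centre for each degree of lean
- wedge: beech wedge, 130 mm long (x), 46 mm wide (y), 1.5 mm thick at the thin end (+x) and rising evenly to 18 mm at the butt (-x), 70 g, lying flat on the bench. Origin under its centre. At the start its thin end lies 10 to 50 mm outside the short foot and points towards it, roughly along the scale's +y
- wedge_tip (a point): middle of the wedge's thin end, on the bench
- wedge_butt (a point): middle of the wedge's upright butt face (46 mm wide, 18 mm high), where to push; 9 mm above the bench. Pushing it under the foot takes 5 to 10 N; it does not slip back when left
- wood_slip: flat pine slip, 44 by 150 mm, 13 mm thick, lying on the bench behind the work; origin under its centre. Leave alone
- screwdriver: screwdriver with a red handle, 210 mm long (y), 22 mm thick, lying; origin under its middle. Leave alone
- wax_block: block of yellow wax, 88 by 122 mm, 53 mm high; origin under its centre. Leave alone

How it is judged (in metres and radians):
On the way, in this order (a step that is already met when the one before it is completed fails the run):
1. the scale stands level on the wedge, with the fingers off both (angle between scale's own z axis and vertical below 0.0125 rad and contact force between wedge and scale above 0.5 N and contact force between the fingers and wedge below 0.1 N and contact force between the fingers and scale below 0.1 N), for 0.2 s.
2. a fingertip presses the pan over the foot that had stood up with at least 6 N, and the scale does not rock: it stays level and the wedge keeps its load (contact force between the fingers and scale above 6 N and horizontal distance between the grasp point and test_corner below 0.035 m and angle between scale's own z axis and vertical below 0.0125 rad and contact force between wedge and scale above 0.3 N), for 0.3 s.
At the end, for the whole second after the job is handed in: the short foot rests on the wedge (at least 0.5 N, within 20 mm of its centre line), the scale is level within 0.7 degree, the opposite foot is on the bench (within 2 mm), the scale is within 15 mm of where it stood, and all is at rest (angle between scale's own z axis and vertical below 0.0125 rad and contact force between wedge and scale above 0.5 N and horizontal distance between short_foot_sole and wedge below 0.064 m and y of short_foot_sole in the frame of wedge between -0.02 and 0.02 m and height (world z) of raised_foot_sole below 0.002 m and distance of scale from where it was at the start of the episode below 0.015 m and linear speed of each of scale, wedge below 0.01 m/s); the robot touches nothing.
It fails at once if the wedge is picked up (height (world z) of wedge above 0.012 m or angle between wedge's own z axis and vertical above 0.25 rad).
It fails at once if the scale is lifted or tipped (height (world z) of scale above 0.015 m or angle between scale's own z axis and vertical above 0.13 rad).
It fails at once if the scale is shoved out of its place (more than 15 mm) (distance of scale from where it was at the start of the episode above 0.015 m).
It fails at once if another thing is disturbed (moved more than 20 mm) (distance of any of wood_slip, screwdriver, wax_block from where it was at the start of the episode above 0.02 m).
It also fails if it takes over 51 s, if anything falls off the work surface, if the arm or the gripper's body presses on something with over 40 N, if the wrist force passes 120 N, or if a joint passes its speed limit or range.

## Working session

There is one attempt and no reset: what is moved stays moved. The work goes in short steps, Python scripts to look and compute and a tool call to move; the robot and the scene stay as the last step left them, time stands still between calls to the robot, and variables do not carry over. Pictures are saved under pics/ and viewed, and the job is handed in when it is done.

Besides the shell and the picture viewer there is one more tool, called after "Request:" as name(argument=value, ...), one argument or row to a line, values as JSON. servo_tool: Moves the arm, as the interface text tells. Its arguments: {"type":"object","properties":{"commands":{"type":"array","items":{"type":"number"}},"jaw":{"type":"number"},"newtons":{"type":"number"}},"required":["commands"]}

```bash
mkdir -p pics; ls; python3 - <<'E'
from cell import monitor, read_camera, camera_info, env, look_for
import cv2,numpy as np
o=monitor.get_obs();print(o)
for c in ("side","top"):
    p,d=read_camera(c);cv2.imwrite(f"pics/{c}0.png",p[:,:,::-1]);np.savez(f"{c}0.npz",p=p,d=d)
    i=camera_info(c);print(c,i)
    for n in ("scale","wedge","wedge_tip","wedge_butt","level_ring","bubble","test_corner","short_foot_sole","raised_foot_sole"):
        print(n,look_for(c,n)[:2])
E
```

```text
pics
{'time_s': 0.0, 'qpos': array([-72.47546728,  18.43784143,  -4.01778865,  83.17628175,
         1.29446859,  78.5392091 ,  -3.2615563 ]), 'joint_velocities': array([-0.05777765, -0.04238885, -0.07856624, -0.00778273,  0.02366002,
        0.01745714,  0.04247235]), 'effort': array([-3.68707042e-04, -4.91285634e+01, -4.04180121e-01, -3.12533498e+01,
       -6.39615557e-02,  4.36364359e-02,  1.71364682e-04]), 'tool_pos': array([0.18682743, 0.62199119, 0.22146352]), 'tool_rot': array([-1.79891891e+02,  4.53232061e-03,  1.63285731e+02]), 'force': array([ 0.15635582,  0.04160381, -0.36166278]), 'wrist_torque': array([-0.01815897, -0.02989587,  0.00162734]), 'grip_width': 0.08684926490822038}
side {'camera_matrix': array([[479.23455068,   0.        , 321.39291235],
       [  0.        , 479.23455068, 195.05577445],
       [  0.        ,   0.        ,   1.        ]]), 'R': array([[ 0.97037659, -0.24149904,  0.00689148],
       [-0.10328101, -0.44044658, -0.89181828],
       [ 0.21840858,  0.86468782, -0.45234132]]), 't': array([-0.49741215,  0.11729559,  1.23620173])}
scale [{'box': [24
[... 696 characters left out ...]
1684624, -0.99984791,  0.00451135],
       [-0.99718546, -0.01713072, -0.07299103],
       [ 0.07305721, -0.00326902, -0.99732239]]), 't': array([0.02879987, 0.53224629, 1.20769751])}
scale [{'box': [306.4, 191.4, 72.4, 73.9], 'conf': 0.61}]
wedge [{'box': [376.2, 232.5, 37.5, 20.6], 'conf': 0.85}]
wedge_tip [{'box': [377.2, 235.2, 33.7, 17.1], 'conf': 0.91}]
wedge_butt [{'box': [374.7, 234.3, 37.9, 18.2], 'conf': 0.87}]
level_ring [{'box': [304.5, 193.1, 74.0, 75.3], 'conf': 0.83}]
bubble []
test_corner [{'box': [304.5, 193.4, 75.4, 75.4], 'conf': 0.96}, {'box': [373.0, 235.0, 37.6, 18.5], 'conf': 0.65}]
short_foot_sole []
raised_foot_sole [{'box': [307.5, 195.8, 70.8, 70.8], 'conf': 0.65}]
```

```bash
python3 - <<'E'
import cv2,numpy as np
s=cv2.imread("pics/side0.png");t=cv2.imread("pics/top0.png")
cv2.imwrite("pics/s1.png",cv2.resize(s[140:300,220:440],None,fx=3.6,fy=3.6,interpolation=cv2.INTER_CUBIC))
cv2.imwrite("pics/t1.png",cv2.resize(t[170:290,280:440],None,fx=5,fy=5,interpolation=cv2.INTER_CUBIC))
E
```

```text
(no output)
```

View pics/side0.png

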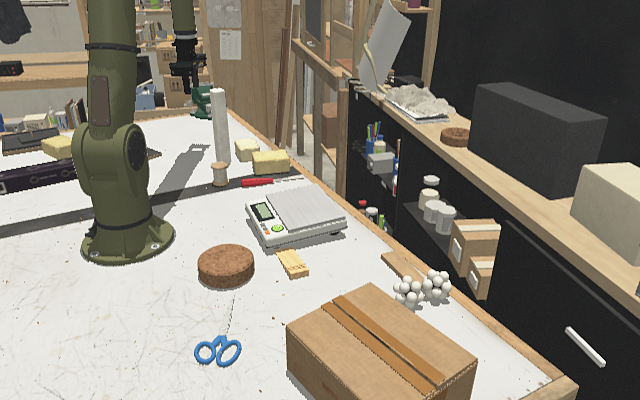

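View pics/top0.png

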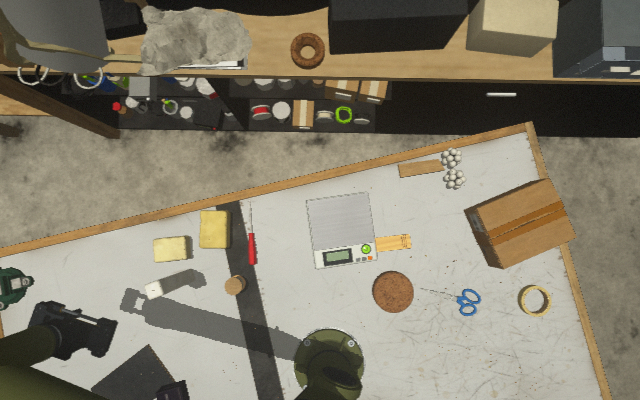

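View pics/s1.png

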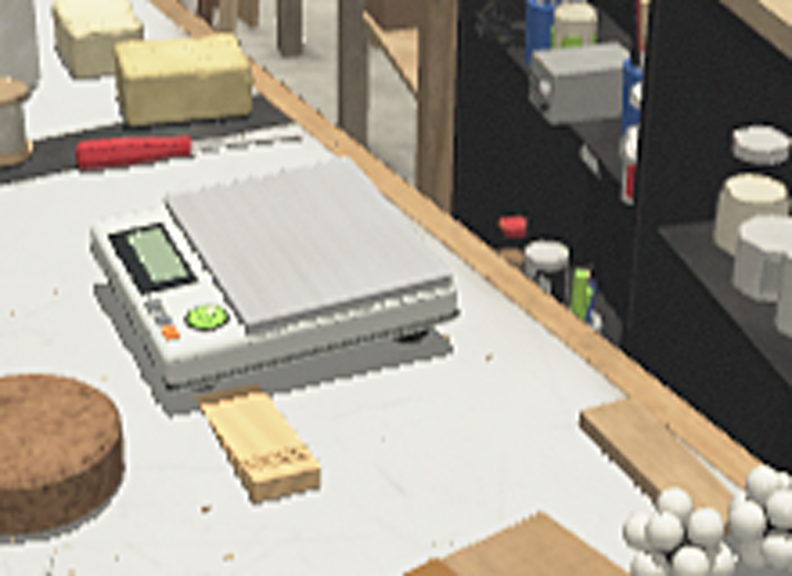

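View pics/t1.png

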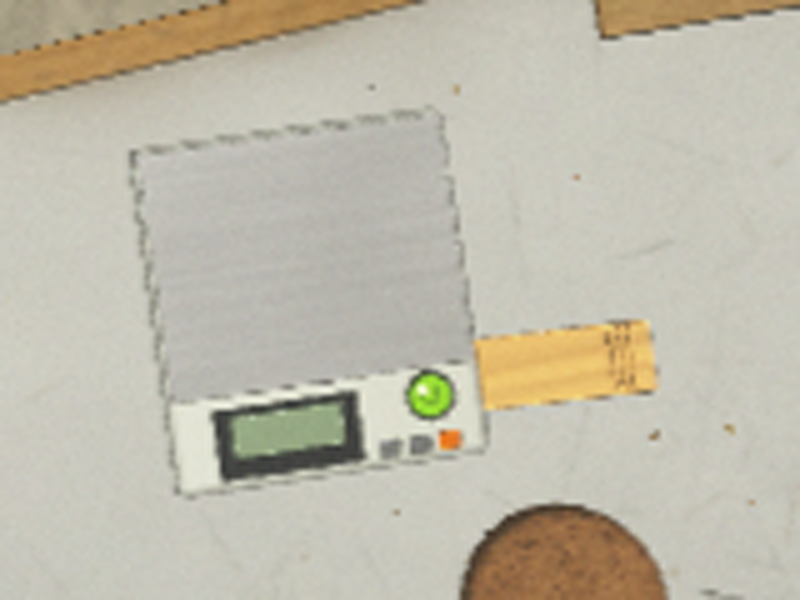

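The side view shows the scale at about (295,215) px and the wedge at about (292,263) px. In the top view they are at about (343,230) and (394,242), with the thin end facing the scale and the butt at about column 411. Next I'll fit their poses from depth.

```bash
cat > h.py <<'E'
from cell import monitor, read_camera, camera_info, env, look_for
import cv2,numpy as np
def cloud(c,p=None,d=None):
    if p is None: p,d=read_camera(c)
    i=camera_info(c);K=i["camera_matrix"];v,u=np.mgrid[:400,:640]
    X=np.stack([(u-K[0,2])/K[0,0]*d,(v-K[1,2])/K[1,1]*d,d],-1)
    return p,d,(X-i["t"])@i["R"]
def proj(c,X):
    i=camera_info(c);x=(i["R"]@np.asarray(X).T).T+i["t"];x=x@i["camera_matrix"].T
    return x[:,:2]/x[:,2:]
def plane(P):
    for _ in range(6):
        c=P.mean(0);n=np.linalg.svd(P-c,full_matrices=False)[2][2];n*=np.sign(n[2]);r=(P-c)@n
        P=P[abs(r)<max(2.5*np.median(abs(r))*1.48,1e-4)]
    return c,n,r.std(),len(P)
E
python3 - <<'E'
from h import *
for c in ("side","top"):
    z=np.load(c+"0.npz");p,d,W=cloud(c,z["p"],z["d"])
    hsv=cv2.cvtColor(p,cv2.COLOR_RGB2HSV)
    m=(hsv[...,0]>12)&(hsv[...,0]<28)&(hsv[...,1]>80)&(d>0)
    b=(220,235,110,60) if c=="side" else (370,225,50,40)
    mm=np.zeros_like(m)
    if c=="side": mm[245:282,270:315]=1
    else: mm[228:258,372:416]=1
    m&=mm
    P=W[m];P=P[(P[:,2]>-.01)&(P[:,2]<.03)]
    r=cv2.minAreaRect((P[:,:2]*1000).astype(np.float32))
    print(c,"wedge",m.sum(),r,cv2.boxPoints(r).round(),plane(P))
    # pan
    g=(W[...,2]>.045)&(W[...,2]<.085)&(W[...,0]>.3)&(W[...,0]<.75)&(W[...,1]>-.25)&(W[...,1]<.2)
    P=W[g];r=cv2.minAreaRect((P[:,:2]*1000).astype(np.float32));print("scale",g.sum(),r,cv2.boxPoints(r).round())
    ctr=np.array(r[0])/1000
    gg=g&(np.hypot(W[...,0]-ctr[0]-.04,W[...,1]-ctr[1])<.06)
    cc,n,s,k=plane(W[gg]);print("pan plane",cc,n,s,k,np.degrees(np.arccos(n[2])))
    # bench
    q=W[(abs(W[...,2])<.012)&(W[...,0]>.35)&(W[...,0]<.7)&(W[...,1]>-.35)&(W[...,1]<-.14)];cc,n,s,k=plane(q);print("bench",cc,n,s,k)
E
```

```text
side wedge 562 ((376.16748046875, -194.6503143310547), (75.91004943847656, 137.465576171875), 3.039193868637085) [[ 335. -128.]
 [ 342. -265.]
 [ 418. -261.]
 [ 410. -124.]] (array([ 0.38883426, -0.19983552,  0.01066436]), array([-0.02508431,  0.12117482,  0.99231418]), np.float64(0.0010278676310302853), 437)
scale 3515 ((427.42608642578125, -37.565032958984375), (219.69410705566406, 200.3968505859375), 8.70017147064209) [[ 304.   45.]
 [ 334. -153.]
 [ 551. -120.]
 [ 521.   78.]]
pan plane [ 0.467328   -0.03908036  0.06495992] [-0.03513829 -0.05350006  0.99794942] 0.0013146634007541584 823 3.6698664339932
bench [ 5.04670701e-01 -2.49210132e-01  3.49644170e-04] [-5.68626638e-04 -2.35874620e-04  9.99999811e-01] 0.0012235276719768727 5653
top wedge 499 ((375.32476806640625, -203.35621643066406), (75.1631088256836, 111.81195068359375), 2.541306972503662) [[ 335. -149.]
 [ 340. -261.]
 [ 415. -258.]
 [ 410. -146.]] (array([ 0.38618324, -0.20381132,  0.00999982]), array([-0.01925904,  0.12459084,  0.99202128]), np.float64(0.002305782660058742), 487)
scale 4299 ((425.4922180175781, -34.63465881347656), (219.11024475097656, 199.8970489501953), 9.229622840881348) [[ 301.   46.]
 [ 333. -151.]
 [ 550. -116.]
 [ 518.   82.]]
pan plane [ 0.46536402 -0.03466847  0.06411822] [-0.03632016 -0.05419382  0.99786967] 0.0021541273123812676 1148 3.7405746064834378
bench [ 0.51777919 -0.24700616 -0.00094947] [ 0.00267086 -0.00177289  0.99999486] 0.0023673202079835865 5432
```

```bash
python3 - <<'E'
from h import *
for c in ("side","top"):
    z=np.load(c+"0.npz");p,d,W=cloud(c,z["p"],z["d"])
    hsv=cv2.cvtColor(p,cv2.COLOR_RGB2HSV)
    m=(hsv[...,0]>12)&(hsv[...,0]<28)&(hsv[...,1]>70)
    mm=np.zeros_like(m)
    if c=="side": mm[244:282,268:315]=1
    else: mm[228:258,370:416]=1
    m=(m&mm).astype(np.uint8)
    n,l,st,_=cv2.connectedComponentsWithStats(m,connectivity=4);k=1+st[1:,4].argmax();m=l==k;print(c,st[k])
    cn=cv2.findContours(m.astype(np.uint8),cv2.RETR_EXTERNAL,cv2.CHAIN_APPROX_NONE)[0][0][:,0]
    rr=cv2.minAreaRect(cn.astype(np.float32));print("px rect",rr,cv2.boxPoints(rr).round(1).tolist())
    P=W[m&(d>0)];P=P[(P[:,2]>-.006)&(P[:,2]<.026)]
    for a in (95,97,99,101,103):
        A=np.radians(a);u=P[:,:2]@[np.cos(A),np.sin(A)];v=P[:,:2]@[-np.sin(A),np.cos(A)]
        # median width by slices: std of v
        print(a,np.percentile(u,[1,99]).round(4),np.percentile(v,[1.5,50,98.5]).round(4),v.std().round(4))
    # surviving mask as ascii
    vis=p.copy();vis[m]=(255,0,255)
    y,x=(235,255) if c=="side" else (220,360)
    cv2.imwrite(f"pics/m_{c}.png",cv2.resize(np.hstack([p,vis])[y:y+50][:, list(range(x,x+65))+list(range(640+x,640+x+65))][:,:,::-1],None,fx=6,fy=6,interpolation=cv2.INTER_NEAREST))
E
```

```text
side [275 247  34  33 635]
px rect ((292.1632080078125, 261.845703125), (37.47774887084961, 20.590972900390625), 60.64224624633789) [[274.0, 250.60000610351562], [291.8999938964844, 240.5], [310.29998779296875, 273.1000061035156], [292.3999938964844, 283.20001220703125]]
95 [-0.2949 -0.1636] [-0.3927 -0.3681 -0.3462] 0.0138
97 [-0.3073 -0.1762] [-0.383  -0.3596 -0.3385] 0.0138
99 [-0.3198 -0.1886] [-0.3743 -0.3503 -0.3288] 0.0139
101 [-0.3321 -0.2008] [-0.3666 -0.3412 -0.3178] 0.0141
103 [-0.3442 -0.2127] [-0.3584 -0.331  -0.3066] 0.0144
top [375 234  37  18 510]
px rect ((392.7804870605469, 242.52438354492188), (14.466531753540039, 35.2276611328125), 83.6598129272461) [[374.5, 237.3000030517578], [409.5, 233.39999389648438], [411.1000061035156, 247.8000030517578], [376.1000061035156, 251.6999969482422]]
95 [-0.2903 -0.1823] [-0.3903 -0.3669 -0.3436] 0.0137
97 [-0.3033 -0.1948] [-0.3814 -0.3585 -0.3358] 0.0136
99 [-0.3155 -0.2074] [-0.3724 -0.3496 -0.327 ] 0.0136
101 [-0.3275 -0.2198] [-0.3639 -0.34   -0.3168] 0.0137
103 [-0.3395 -0.2313] [-0.3551 -0.3306 -0.3061] 0.0139
```

View pics/m_side.png

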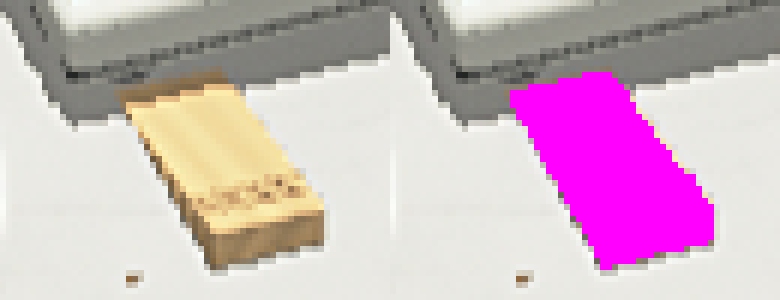

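View pics/m_top.png

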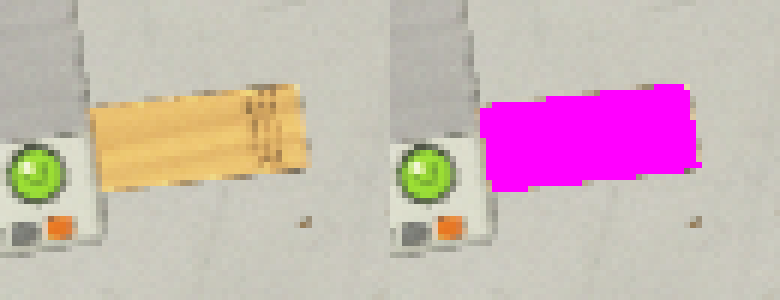

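```bash
cat >> h.py <<'E'
from scipy.spatial.transform import Rotation as Ro
def plan(wps,pos=None,rot=None,step=45.,turn=8.):
    """wps: list of (x,y,z m, yaw deg) tool straight down; prints tool-frame rows"""
    o=monitor.get_obs()
    p=np.array(o["tool_pos"] if pos is None else pos);R=Ro.from_euler("xyz",o["tool_rot"] if rot is None else rot,degrees=True)
    out=[]
    for w in wps:
        q=np.array(w[:3]);T=Ro.from_euler("xyz",[180,0,w[3]],degrees=True)
        rv=(R.inv()*T).as_rotvec(degrees=True)
        n=int(max(np.ceil(np.linalg.norm(q-p)*1000/step),np.ceil(np.linalg.norm(rv)/turn),1))
        for k in range(n):
            dl=R.inv().apply((q-p)/(n-k))*1000;t=(R.inv()*T).as_rotvec(degrees=True)/(n-k)
            row=np.r_[dl.round(0),t.round(1)];out.append(row)
            p=p+R.apply(row[:3])/1000;R=R*Ro.from_rotvec(row[3:],degrees=True)
    for i in range(0,len(out),10): print(",".join(f"{v:g}" for r in out[i:i+10] for v in r))
    print(len(out),p.round(4),R.as_euler("xyz",degrees=True).round(1))
E
python3 - <<'E'
from h import *
z=np.load("top0.npz");p,d,W=cloud("top",z["p"],z["d"])
z2=np.load("side0.npz");_,d2,W2=cloud("side",z2["p"],z2["d"])
P=np.vstack([W[d>0],W2[d2>0]])
for y in np.arange(.7,-.45,-.1):
    print(round(y,1),end=": ")
    for x in np.arange(.1,.85,.1):
        q=P[(P[:,0]>x)&(P[:,0]<x+.1)&(P[:,1]<y)&(P[:,1]>y-.1)]
        print(f"{x:.1f}:{np.percentile(q[:,2],99.5) if len(q)>20 else -1:.2f}",end=" ")
    print()
# cork
hsv=cv2.cvtColor(z["p"],cv2.COLOR_RGB2HSV)
q=W[270:313,370:416].reshape(-1,3);q=q[q[:,2]>.02];print("cork",q.min(0),q.max(0))
plan([(.187,.623,.26,163),(.42,.45,.26,150),(.58,.15,.26,130),(.57,-.1,.26,110),(.435,-.256,.2,97)])
E
```

```text
0.7: 0.1:0.52 0.2:0.53 0.3:0.01 0.4:0.01 0.5:-0.71 0.6:-0.71 0.7:-0.71 0.8:0.36 
0.6: 0.1:0.65 0.2:0.63 0.3:0.06 0.4:0.01 0.5:-0.71 0.6:-0.71 0.7:-0.71 0.8:0.20 
0.5: 0.1:0.66 0.2:0.26 0.3:0.05 0.4:0.05 0.5:0.01 0.6:-0.71 0.7:-0.71 0.8:0.21 
0.4: 0.1:0.65 0.2:0.07 0.3:0.06 0.4:0.06 0.5:0.00 0.6:-0.71 0.7:-0.71 0.8:0.19 
0.3: 0.1:0.01 0.2:0.06 0.3:0.03 0.4:0.02 0.5:0.01 0.6:-0.71 0.7:-0.71 0.8:0.18 
0.2: 0.1:0.01 0.2:0.00 0.3:0.01 0.4:0.01 0.5:0.01 0.6:-0.00 0.7:-0.70 0.8:0.16 
0.1: 0.1:0.01 0.2:0.01 0.3:0.07 0.4:0.07 0.5:0.07 0.6:0.00 0.7:-0.71 0.8:0.19 
0.0: 0.1:0.01 0.2:0.00 0.3:0.07 0.4:0.07 0.5:0.07 0.6:0.00 0.7:-0.71 0.8:0.16 
-0.1: 0.1:0.04 0.2:0.05 0.3:0.06 0.4:0.06 0.5:0.07 0.6:0.00 0.7:-0.71 0.8:0.16 
-0.2: 0.1:0.04 0.2:0.05 0.3:0.02 0.4:0.02 0.5:0.00 0.6:0.02 0.7:0.00 0.8:0.16 
-0.3: 0.1:0.00 0.2:0.01 0.3:0.00 0.4:0.00 0.5:0.06 0.6:0.06 0.7:0.03 0.8:0.16 
-0.4: 0.1:0.01 0.2:0.01 0.3:0.11 0.4:0.11 0.5:0.11 0.6:0.06 0.7:0.00 0.8:0.16 
cork [ 0.1711624  -0.26333473  0.02002563] [0.44203208 0.04186125 1.24318305]
0,0,-37,0,-0,0.3,-39,-14,-0,0,-0,1.9,-39,-12,-0,0,-0,1.8,-40,-11,-0,0,-0,1.9,-40,-10,-0,0,-0,1.8,-41,-9,-0,0,-0,1.9,-41,-7,-0,0,-0,1.8,-41,-7,-0,0,-0,1.9,-36,-22,-0,0,-0,2.5,-37,-21,-0,0,-0,2.5
-38,-19,-0,0,-0,2.5,-39,-18,-0,0,-0,2.5,-39,-16,-0,0,-0,2.5,-40,-14,-0,0,-0,2.5,-41,-12,-0,0,-0,2.5,-41,-11,-0,0,-0,2.5,-31,-28,-0,0,-0,3.3,-32,-26,-0,0,-0,3.3,-34,-24,-0,0,-0,3.3,-35,-22,-0,0,-0,3.4
-37,-20,-0,0,-0,3.3,-37,-19,-0,0,-0,3.4,-20,-36,12,0,-0,2.6,-22,-35,12,0,-0,2.6,-23,-34,12,0,-0,2.6,-25,-33,12,0,-0,2.6,-27,-32,12,0,-0,2.6
27 [ 0.4348 -0.2565  0.1995] [180.  -0.  97.]
```

```bash
python3 - <<'E'
from h import *
plan([(.187,.623,.30,163),(.40,.52,.30,150),(.58,.15,.27,130),(.57,-.1,.24,110),(.435,-.256,.15,97)],step=47)
E
```

```text
0,0,-39,0,-0,0.1,0,0,-38,0,-0,0.2,-39,-6,-0,0,-0,2.2,-39,-4,-0,0,-0,2.2,-39,-3,-0,0,-0,2.1,-40,-2,-0,0,-0,2.2,-39,0,-0,0,-0,2.1,-40,2,-0,0,-0,2.2,-38,-26,3,0,-0,2.2,-39,-24,3,0,-0,2.2
-40,-23,3,0,-0,2.2,-40,-21,3,0,-0,2.2,-41,-19,4,0,-0,2.2,-42,-18,3,0,-0,2.2,-43,-16,4,0,-0,2.3,-43,-15,3,0,-0,2.2,-44,-13,4,0,-0,2.3,-31,-28,5,0,-0,3.3,-32,-26,5,0,-0,3.3,-34,-24,5,0,-0,3.3
-35,-22,5,0,-0,3.4,-37,-21,5,0,-0,3.3,-38,-18,5,0,-0,3.4,-20,-36,18,0,-0,2.6,-22,-35,18,0,-0,2.6,-23,-34,18,0,-0,2.6,-25,-33,18,0,-0,2.6,-26,-32,18,0,-0,2.6
28 [ 0.4352 -0.2562  0.1495] [180.  -0.  97.]
```

Request:
servo_tool(
  commands=[0, 0, -39, 0, 0, 0.1, 0, 0, -38, 0, 0, 0.2, -39, -6, 0, 0, 0, 2.2, -39, -4, 0, 0, 0, 2.2, -39, -3, 0, 0, 0, 2.1, -40, -2, 0, 0, 0, 2.2, -39, 0, 0, 0, 0, 2.1, -40, 2, 0, 0, 0, 2.2, -38, -26, 3, 0, 0, 2.2, -39, -24, 3, 0, 0, 2.2],
  jaw=0,
)

```text
time_s: 2.0
tool_pos: [0.4418, 0.4362, 0.2929]
tool_rot: [-180.0, 0.0, 145.5]
force: [0.4, -1.5, -0.0]
grip_width: 0.015
```

Request:
servo_tool(
  commands=[-40, -23, 3, 0, 0, 2.2, -40, -21, 3, 0, 0, 2.2, -41, -19, 4, 0, 0, 2.2, -42, -18, 3, 0, 0, 2.2, -43, -16, 4, 0, 0, 2.3, -43, -15, 3, 0, 0, 2.2, -44, -13, 4, 0, 0, 2.3, -31, -28, 5, 0, 0, 3.3, -32, -26, 5, 0, 0, 3.3, -34, -24, 5, 0, 0, 3.3],
)

```text
time_s: 3.0
tool_pos: [0.5752, 0.0237, 0.2545]
tool_rot: [180.0, -0.0, 119.9]
force: [1.1, -1.0, 0.7]
grip_width: 0.0007
```

Request:
servo_tool(
  commands=[-35, -22, 5, 0, 0, 3.4, -37, -21, 5, 0, 0, 3.3, -38, -18, 5, 0, 0, 3.4, -20, -36, 18, 0, 0, 2.6, -22, -35, 18, 0, 0, 2.6, -23, -34, 18, 0, 0, 2.6, -25, -33, 18, 0, 0, 2.6, -26, -32, 18, 0, 0, 2.6, 0, 0, 0, 0, 0, 0],
)

```text
time_s: 3.9
tool_pos: [0.4294, -0.2607, 0.1477]
tool_rot: [-179.7, -0.0, 96.4]
force: [-1.1, -0.2, 0.6]
grip_width: 0.0004
```

```bash
python3 - <<'E'
from h import *
plan([(.442,-.205,.05,97),(.442,-.205,.006,97)],step=40)
E
```

```text
18,6,33,-0.1,-0,-0.2,18,7,32,-0.1,-0,-0.2,18,6,33,-0.1,-0,-0.2,-0,0,22,0,-0,0,-0,0,22,0,-0,0
5 [ 0.4418 -0.2047  0.0056] [180.  -0.  97.]
```

Request:
servo_tool(
  commands=[18, 6, 33, -0.1, 0, -0.2, 18, 7, 32, -0.1, 0, -0.2, 18, 6, 33, -0.1, 0, -0.2, 0, 0, 22, 0, 0, 0, 0, 0, 22, 0, 0, 0, 0, 0, 0, 0, 0, 0, 0, 0, 0, 0, 0, 0],
)

```text
time_s: 4.6
tool_pos: [0.4481, -0.2002, 0.008]
tool_rot: [179.7, 0.0, 97.6]
force: [-0.0, -0.1, 0.5]
grip_width: 0.0007
```

```bash
python3 - <<'E'
from h import *
o=monitor.get_obs();print(o["tool_pos"],o["tool_rot"],o["force"])
for c in ("side","top"):
    p,_=read_camera(c);y,x=(140,220) if c=="side" else (170,280)
    cv2.imwrite(f"pics/a_{c}.png",cv2.resize(p[y:y+160,x:x+200,::-1],None,fx=3,fy=3,interpolation=cv2.INTER_CUBIC))
E
```

```text
[ 0.44814425 -0.20018248  0.00801713] [1.79705516e+02 1.03344445e-02 9.75984702e+01] [-0.04765154 -0.10585593  0.49124907]
```

View pics/a_side.png

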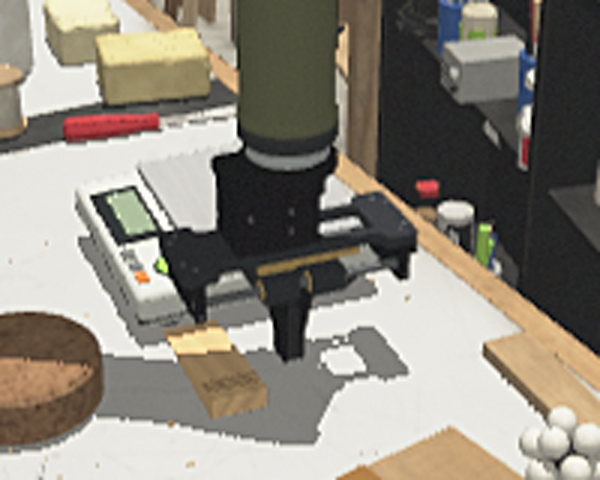

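View pics/a_top.png

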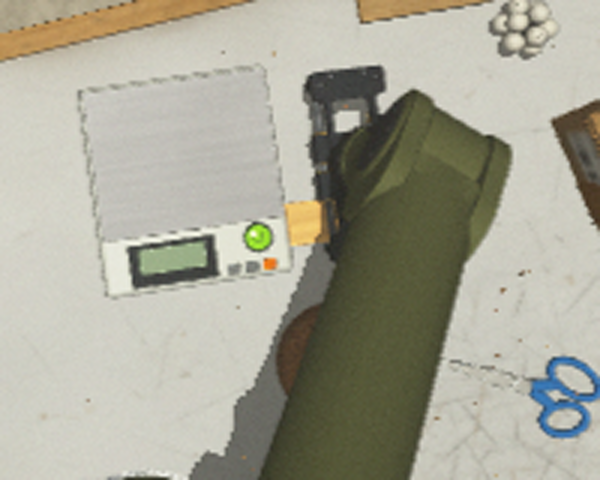

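Request:
servo_tool(
  commands=[0, -9, 3, 0, 0, -0.3, 0, -8, 1, 0, 0, -0.3, 0, -3, 0, 0, 0, 0, 0, -3, 0, 0, 0, 0, 0, -3, 0, 0, 0, 0, 0, -3, 0, 0, 0, 0, 0, -3, 0, 0, 0, 0, 0, -3, 0, 0, 0, 0, 0, -2, 0, 0, 0, 0, 0, 0, 0, 0, 0, 0],
)

```text
time_s: 5.7
tool_pos: [0.4108, -0.2054, 0.0034]
tool_rot: [179.7, -0.0, 98.2]
force: [-0.3, -0.1, -0.2]
grip_width: 0.0009
```

```bash
python3 - <<'E'
from h import *
o=monitor.get_obs();print(o["tool_pos"],o["tool_rot"],o["force"])
for c in ("side",):
    p,_=read_camera(c);y,x=(140,220) if c=="side" else (170,280)
    cv2.imwrite(f"pics/b_{c}.png",cv2.resize(p[200:300,240:360,::-1],None,fx=6,fy=6,interpolation=cv2.INTER_CUBIC))
E
```

```text
[ 0.41080278 -0.20537619  0.00335719] [ 1.79709627e+02 -7.58971731e-03  9.81729895e+01] [-0.34408382 -0.11266806 -0.21403427]
```

View pics/b_side.png

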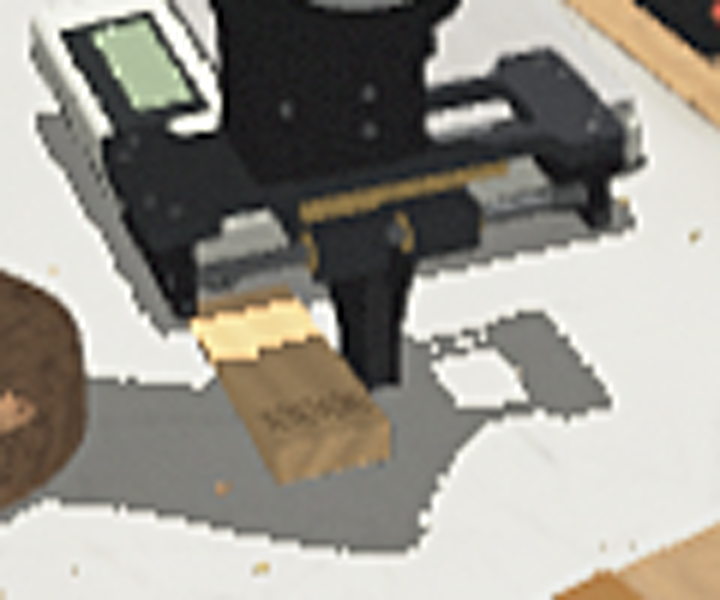

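Request:
servo_tool(
  commands=[0, 12, 0, 0, 0, 0, 0, 20, -10, 0, 0, -0.3, -10, 30, -30, 0, 0, -0.3, -20, 30, -30, 0, 0, -0.3, -25, 30, -30, 0, 0, 0, -20, 30, -20, 0, 0, 0, 0, 0, 0, 0, 0, 0, 0, 0, 0, 0, 0, 0],
  jaw=12,
)

```text
time_s: 6.55
tool_pos: [0.5732, -0.2563, 0.1237]
tool_rot: [179.7, 0.0, 99.1]
force: [-0.6, -0.1, -0.8]
grip_width: 0.012
```

```bash
cat >> h.py <<'E'
def wedge(name):
  for c in ("side","top"):
    p,d,W=cloud(c)
    y,x=(200,240) if c=="side" else (190,300)
    cv2.imwrite(f"pics/{name}_{c}.png",cv2.resize(p[y:y+100,x:x+130,::-1],None,fx=6,fy=6,interpolation=cv2.INTER_CUBIC))
    hsv=cv2.cvtColor(p,cv2.COLOR_RGB2HSV)
    m=(hsv[...,0]>10)&(hsv[...,0]<28)&(hsv[...,1]>70)
    m&=(W[...,0]>.31)&(W[...,0]<.46)&(W[...,1]<-.1)&(W[...,1]>-.3)&(W[...,2]>-.006)&(W[...,2]<.026)
    n,l,st,_=cv2.connectedComponentsWithStats(m.astype(np.uint8),connectivity=4);k=1+st[1:,4].argmax();m=l==k;print(c,st[k])
    P=W[m&(d>0)]
    for a in (93,95,97,99,101,103):
        A=np.radians(a);u=P[:,:2]@[np.cos(A),np.sin(A)];v=P[:,:2]@[-np.sin(A),np.cos(A)]
        lo,hi=np.percentile(u,[1,99])
        vm=[np.mean(np.percentile(v[(u>lo+f*(hi-lo))&(u<lo+(f+.3)*(hi-lo))],[3,97])).round(4) for f in (.05,.35,.65)]
        print(a,np.round([lo,hi],4),np.percentile(v,[1.5,50,98.5]).round(4),v.std().round(4),"centre v butt->tip",vm)
E
python3 - <<'E'
from h import *
o=monitor.get_obs();print(o["time_s"],o["tool_pos"],o["tool_rot"],o["force"])
wedge("c")
E
```

```text
6.55 [ 0.57317947 -0.25634026  0.12368483] [1.79744944e+02 2.85307718e-02 9.91246417e+01] [-0.58820346 -0.13795794 -0.77559974]
side [270 248  35  33 640]
93 [-0.2824 -0.1511] [-0.3923 -0.3659 -0.3425] 0.0142 centre v butt->tip [np.float64(-0.3695), np.float64(-0.3658), np.float64(-0.363)]
95 [-0.295  -0.1638] [-0.3827 -0.3577 -0.3358] 0.014 centre v butt->tip [np.float64(-0.3602), np.float64(-0.358), np.float64(-0.3566)]
97 [-0.3076 -0.1759] [-0.3734 -0.3492 -0.328 ] 0.014 centre v butt->tip [np.float64(-0.3503), np.float64(-0.3498), np.float64(-0.35)]
99 [-0.3197 -0.188 ] [-0.3646 -0.3403 -0.3185] 0.014 centre v butt->tip [np.float64(-0.3402), np.float64(-0.3409), np.float64(-0.3429)]
101 [-0.3316 -0.1996] [-0.3563 -0.3307 -0.3077] 0.0142 centre v butt->tip [np.float64(-0.3298), np.float64(-0.3317), np.float64(-0.3353)]
103 [-0.343  -0.2107] [-0.3485 -0.3207 -0.2964] 0.0145 centre v butt->tip [np.float64(-0.3189), np.float64(-0.3224), np.float64(-0.3275)]
top [376 238  29  17 362]
93 [-0.2546 -0.1702] [-0.3888 -0.3653 -0.3393] 0.014 centre v butt->tip [np.float64(-0.3669), np.float64(-0.3641), np.float64(-0.3617)]
95 [-0.268 -0.183] [-0.38   -0.3582 -0.3327] 0.0138 centre v butt->tip [np.float64(-0.3593), np.float64(-0.3564), np.float64(-0.3549)]
97 [-0.281  -0.1953] [-0.371  -0.3501 -0.3255] 0.0136 centre v butt->tip [np.float64(-0.3503), np.float64(-0.3482), np.float64(-0.3477)]
99 [-0.2937 -0.207 ] [-0.362  -0.3418 -0.3174] 0.0134 centre v butt->tip [np.float64(-0.3409), np.float64(-0.3396), np.float64(-0.34)]
101 [-0.306  -0.2186] [-0.3536 -0.3331 -0.3086] 0.0133 centre v butt->tip [np.float64(-0.3315), np.float64(-0.3307), np.float64(-0.3319)]
103 [-0.3179 -0.2302] [-0.345  -0.3237 -0.2991] 0.0132 centre v butt->tip [np.float64(-0.3214), np.float64(-0.3214), np.float64(-0.3234)]
```

View pics/c_side.png

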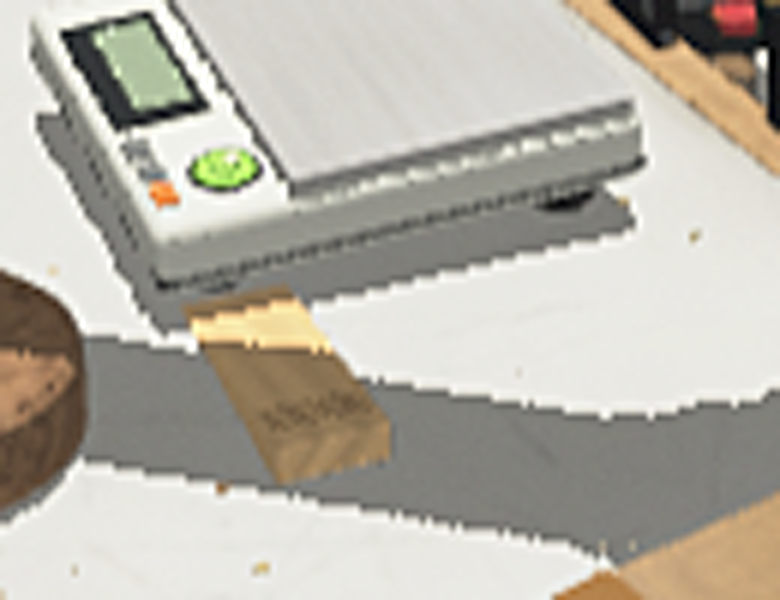

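View pics/c_top.png

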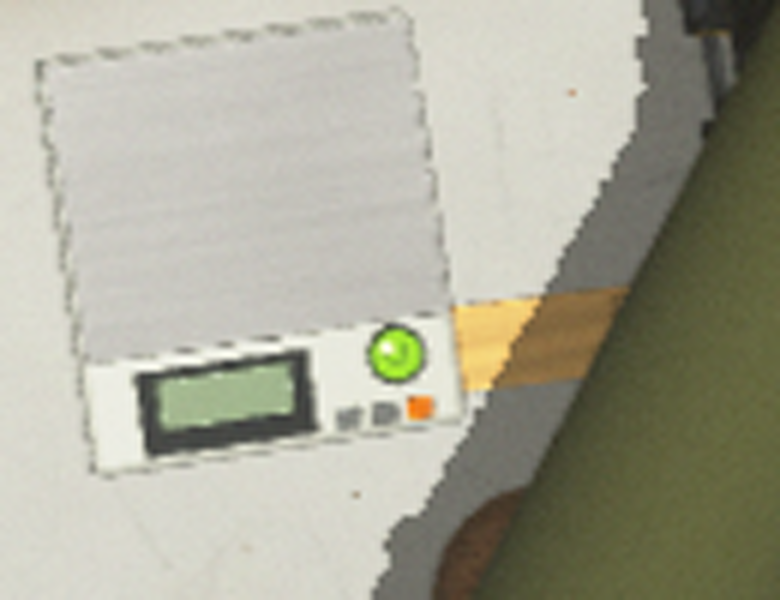

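```bash
python3 - <<'E'
from h import *
i=camera_info("side");K=i["camera_matrix"]
def ray(px,z):
    d=i["R"].T@np.linalg.inv(K)@[*px,1];o=-i["R"].T@i["t"];s=(z-o[2])/d[2];return o+s*d
def uv(X,a=97.5):
    A=np.radians(a);return np.round([X[0]*np.cos(A)+X[1]*np.sin(A),-X[0]*np.sin(A)+X[1]*np.cos(A)],4)
for px in [(204,286),(220,288),(238,286)]:
    q=(240+px[0]/6-.4,200+px[1]/6-.4)
    for z in (.008,.014): X=ray(q,z);print(px,z,X.round(4),uv(X))
for px in [(185,305),(290,288),(282,486),(388,460)]:
    X=ray((240+px[0]/6-.4,200+px[1]/6-.4),.001);print("tip/butt",X.round(4),uv(X))
# predicted foot projections
print(uv([.361,-.120]),proj("side",np.array([[.361,-.120,0.0],[.361,-.12,.012]])))
E
```

```text
(204, 286) 0.008 [ 0.3571 -0.13    0.008 ] [-0.1755 -0.337 ]
(204, 286) 0.014 [ 0.3558 -0.1392  0.014 ] [-0.1844 -0.3346]
(220, 288) 0.008 [ 0.3633 -0.133   0.008 ] [-0.1793 -0.3428]
(220, 288) 0.014 [ 0.362  -0.1422  0.014 ] [-0.1882 -0.3404]
(238, 286) 0.008 [ 0.3708 -0.1333  0.008 ] [-0.1805 -0.3503]
(238, 286) 0.014 [ 0.3695 -0.1424  0.014 ] [-0.1894 -0.3477]
tip/butt [ 0.3485 -0.1317  0.001 ] [-0.1761 -0.3284]
tip/butt [ 0.3934 -0.1292  0.001 ] [-0.1794 -0.3732]
tip/butt [ 0.3658 -0.2626  0.001 ] [-0.3081 -0.3284]
tip/butt [ 0.4082 -0.256   0.001 ] [-0.3071 -0.3713]
[-0.1661 -0.3422] [[274.65723199 247.62258217]
 [274.47971991 243.60606486]]
```

```bash
python3 - <<'E'
from h import *
plan([(.388,-.283,.08,97.5),(.388,-.283,.006,97.5)],step=45)
E
```

```text
0,-37,8,0,-0,0.3,0,-37,9,0,-0,0.3,0,-37,8,0.1,-0,0.3,0,-37,9,0,-0,0.3,-0,-37,8,0.1,-0.1,0.4,-0,-0,37,-0,0,-0,-0,-0,37,-0,0,-0
7 [ 0.3883 -0.2829  0.0063] [-180.     0.    97.5]
```

Request:
servo_tool(
  commands=[0, -37, 8, 0, 0, 0.3, 0, -37, 9, 0, 0, 0.3, 0, -37, 8, 0.1, 0, 0.3, 0, -37, 9, 0, 0, 0.3, 0, -37, 8, 0.1, 0, 0.4, 0, 0, 30, 0, 0, 0, 0, 0, 30, 0, 0, 0, 0, 0, 10, 0, 0, 0, 0, 0, 3, 0, 0, 0, 0, 0, 0, 0, 0, 0],
)

```text
time_s: 7.65
tool_pos: [0.3897, -0.2836, 0.0085]
tool_rot: [179.9, -0.0, 97.5]
force: [-0.1, -0.1, 0.2]
grip_width: 0.0122
```

Request:
servo_tool(
  commands=[0, 0, 0, 0, 0, 0, 0, 0, 0, 0, 0, 0],
)

```text
time_s: 7.85
tool_pos: [0.3907, -0.2841, 0.0093]
tool_rot: [179.8, 0.0, 97.5]
force: [-0.0, 0.1, 0.5]
grip_width: 0.0124
```

Request:
servo_tool(
  commands=[5, 0, 3, 0, 0, 0, 4, 0, 1, 0, 0, 0, 4, 0, 0, 0, 0, 0, 4, 0, 0, 0, 0, 0, 4, 0, 0, 0, 0, 0, 4, 0, 0, 0, 0, 0, 4, 0, 0, 0, 0, 0, 4, 0, 0, 0, 0, 0, 4, 0, 0, 0, 0, 0, 3, 0, 0, 0, 0, 0],
)

```text
time_s: 8.85
tool_pos: [0.3858, -0.2466, 0.0053]
tool_rot: [179.7, 0.3, 97.4]
force: [1.6, -6.1, -0.0]
grip_width: 0.012
```

```bash
cat >> h.py <<'E'
def tilt(name=None):
  for c in ("top","side"):
    p,d,W=cloud(c)
    ctr=np.array([.428,-.033])+np.array([.03,.005])
    if c=="side" : ctr=ctr+[.0,.02]
    g=(W[...,2]>.05)&(W[...,2]<.085)&(np.hypot(W[...,0]-ctr[0],W[...,1]-ctr[1])<.07)&(p.max(-1)>110)&(np.ptp(p.astype(int),axis=-1)<40)
    cc,n,s,k=plane(W[g]);print(c,"tilt",np.degrees(np.arccos(n[2])).round(2),n.round(4),k,"pan z at ctr",(cc[2]-((ctr-cc[:2])@n[:2])/n[2]).round(4))
    if name:
      y,x=(150,225) if c=="side" else (170,290)
      cv2.imwrite(f"pics/{name}_{c}.png",cv2.resize(p[y:y+140,x:x+140,::-1],None,fx=5,fy=5,interpolation=cv2.INTER_CUBIC))
E
python3 - <<'E'
from h import *
o=monitor.get_obs();print(o["time_s"],o["tool_pos"],o["force"])
tilt("d")
E
```

```text
8.85 [ 0.38580235 -0.24663263  0.00529215] [ 1.55558155 -6.08784085 -0.0329693 ]
top tilt 2.02 [-0.0185 -0.0299  0.9994] 1548 pan z at ctr 0.0634
side tilt 2.0 [-0.0187 -0.0296  0.9994] 354 pan z at ctr 0.0651
```

View pics/d_side.png

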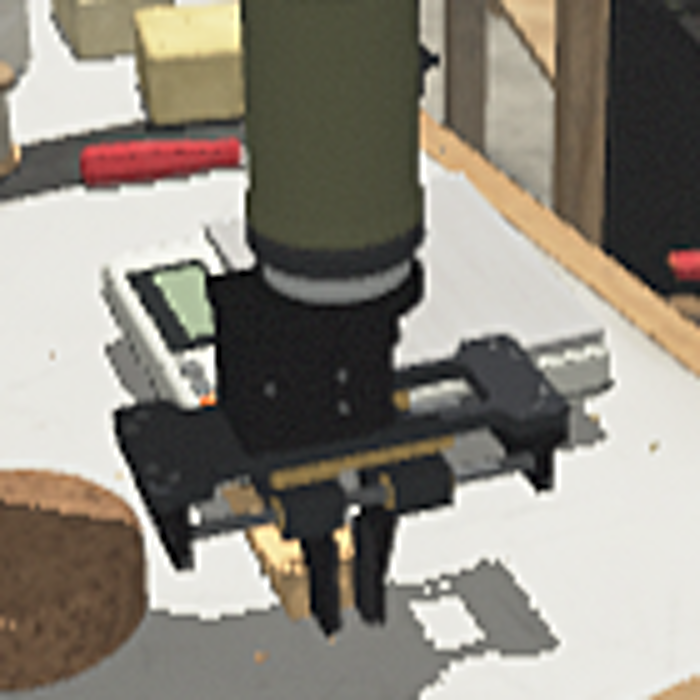

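View pics/d_top.png

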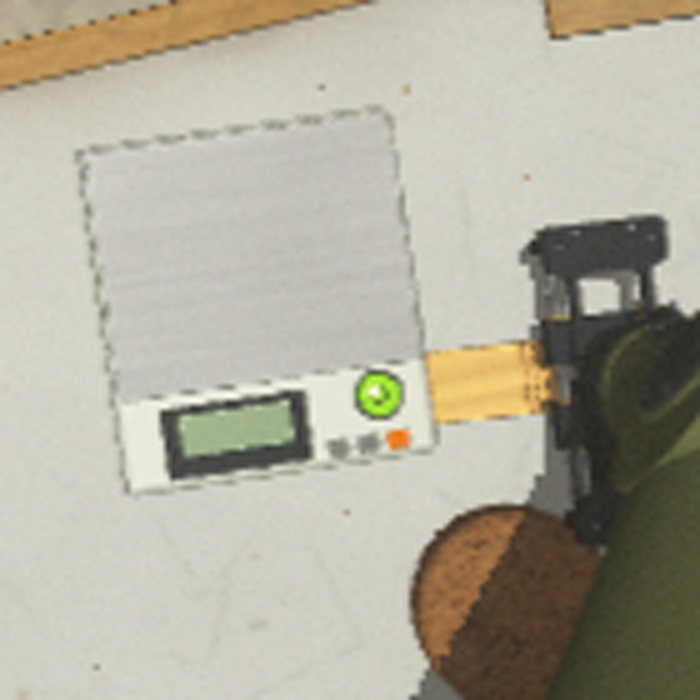

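Request:
servo_tool(
  commands=[4, 0, 0, 0, 0, 0, 3, 0, 0, 0, 0, 0, 3, 0, 0, 0, 0, 0, 3, 0, 0, 0, 0, 0, 3, 0, 0, 0, 0, 0, 3, 0, 0, 0, 0, 0, 2, 0, 0, 0, 0, 0],
)

```text
time_s: 9.65
tool_pos: [0.3825, -0.2249, 0.0048]
tool_rot: [179.8, 0.2, 97.5]
force: [1.7, -6.2, -0.7]
grip_width: 0.0118
```

```bash
python3 - <<'E'
from h import *
o=monitor.get_obs();print(o["time_s"],o["tool_pos"],o["force"])
tilt("e")
E
```

```text
9.65 [ 0.38246342 -0.22489104  0.00481488] [ 1.69993689 -6.19122318 -0.6975183 ]
top tilt 0.57 [-0.0035 -0.0094  0.9999] 1565 pan z at ctr 0.0629
side tilt 0.51 [-8.0e-04 -8.9e-03  1.0e+00] 436 pan z at ctr 0.0643
```

Request:
servo_tool(
  commands=[2, 0, 0, 0, 0, 0, 2, 0, 0, 0, 0, 0, 1, 0, 0, 0, 0, 0],
)

```text
time_s: 10.05
tool_pos: [0.3816, -0.2197, 0.0047]
tool_rot: [179.8, 0.1, 97.5]
force: [0.8, -7.7, -1.6]
grip_width: 0.0122
```

```bash
python3 - <<'E'
from h import *
o=monitor.get_obs();print(o["time_s"],o["tool_pos"],o["force"])
tilt("f")
E
```

```text
10.05 [ 0.38164678 -0.21973932  0.00467615] [ 0.84644656 -7.65303574 -1.55025057]
top tilt 0.31 [ 4.0e-04 -5.4e-03  1.0e+00] 1545 pan z at ctr 0.0628
side tilt 0.48 [-0.0081  0.0023  1.    ] 454 pan z at ctr 0.0638
```

Request:
servo_tool(
  commands=[1, 0, 0, 0, 0, 0, 1, 0, 0, 0, 0, 0],
)

```text
time_s: 10.35
tool_pos: [0.3816, -0.2187, 0.0048]
tool_rot: [179.8, 0.2, 97.4]
force: [0.5, -8.6, -2.0]
grip_width: 0.0118
```

```bash
python3 - <<'E'
from h import *
o=monitor.get_obs();print(o["time_s"],o["tool_pos"],o["force"])
tilt("g")
E
```

```text
10.35 [ 0.38163676 -0.21870333  0.0048255 ] [ 0.54171805 -8.64151925 -2.01815676]
top tilt 0.04 [-4.e-04 -6.e-04  1.e+00] 1559 pan z at ctr 0.0629
side tilt 0.31 [-0.0051  0.0015  1.    ] 461 pan z at ctr 0.0639
```

View pics/g_top.png

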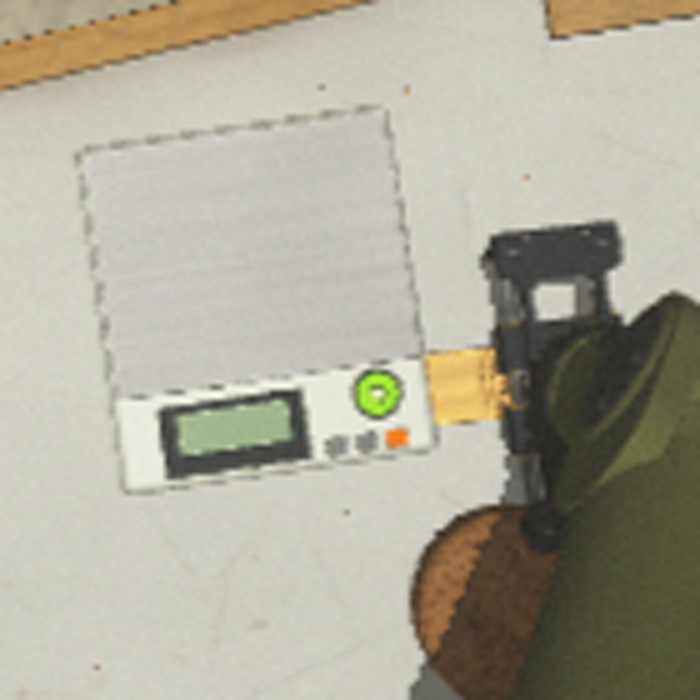

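Request:
servo_tool(
  commands=[1, 0, 0, 0, 0, 0, 1, 0, 0, 0, 0, 0, 0, 0, 0, 0, 0, 0],
)

```text
time_s: 10.75
tool_pos: [0.3815, -0.2174, 0.0049]
tool_rot: [179.8, 0.3, 97.4]
force: [1.2, -9.6, -2.0]
grip_width: 0.0119
```

Request:
servo_tool(
  commands=[-8, 0, 0, 0, 0, 0, -15, 0, -5, 0, 0, 0, -30, 0, -20, 0, 0, 0, -15, 0, -40, 0, 0, 0, 0, 0, -40, 0, 0, 0, 0, 20, -30, 0, 0, 0, 0, 30, 0, 0, 0, 0, 0, 0, 0, 0, 0, 0],
)

```text
time_s: 11.55
tool_pos: [0.4429, -0.2729, 0.1403]
tool_rot: [179.7, -0.0, 97.8]
force: [0.2, 0.8, -0.9]
grip_width: 0.012
```

```bash
python3 - <<'E'
from h import *
o=monitor.get_obs();print(o["time_s"],o["tool_pos"],o["tool_rot"],o["force"])
tilt("k");wedge("l")
p,d,W=cloud("top")
g=(W[...,2]>.045)&(W[...,2]<.085)&(W[...,0]>.28)&(W[...,0]<.57)&(W[...,1]>-.17)&(W[...,1]<.12)&(p.max(-1)>60)
r=cv2.minAreaRect((W[g][:,:2]*1000).astype(np.float32));print(r,cv2.boxPoints(r).round())
E
```

```text
11.55 [ 0.44286324 -0.27292064  0.14032844] [ 1.79736212e+02 -2.65372322e-02  9.77564645e+01] [ 0.23857812  0.77617866 -0.87398014]
top tilt 0.11 [-2.e-03 -2.e-04  1.e+00] 1553 pan z at ctr 0.0629
side tilt 0.18 [3.0e-04 3.2e-03 1.0e+00] 278 pan z at ctr 0.0638
side [268 243  30  25 450]
93 [-0.2295 -0.1342] [-0.3887 -0.3639 -0.3404] 0.0142 centre v butt->tip [np.float64(-0.3662), np.float64(-0.3635), np.float64(-0.3633)]
95 [-0.2418 -0.1471] [-0.3816 -0.3569 -0.3348] 0.0141 centre v butt->tip [np.float64(-0.3587), np.float64(-0.3568), np.float64(-0.3576)]
97 [-0.254  -0.1599] [-0.3743 -0.3493 -0.3284] 0.0141 centre v butt->tip [np.float64(-0.3507), np.float64(-0.3502), np.float64(-0.3514)]
99 [-0.2662 -0.1725] [-0.3666 -0.3418 -0.3206] 0.0142 centre v butt->tip [np.float64(-0.3424), np.float64(-0.3429), np.float64(-0.3448)]
101 [-0.2784 -0.1846] [-0.3592 -0.3335 -0.3115] 0.0143 centre v butt->tip [np.float64(-0.3333), np.float64(-0.3348), np.float64(-0.3376)]
103 [-0.29   -0.1971] [-0.3523 -0.3249 -0.3021] 0.0145 centre v butt->tip [np.float64(-0.3237), np.float64(-0.3267), np.float
[... 322 characters left out ...]
 -0.1925] [-0.3716 -0.349  -0.3266] 0.0134 centre v butt->tip [np.float64(-0.3496), np.float64(-0.3492), np.float64(-0.3489)]
99 [-0.2622 -0.2048] [-0.3637 -0.3413 -0.3189] 0.0134 centre v butt->tip [np.float64(-0.3413), np.float64(-0.341), np.float64(-0.3416)]
101 [-0.274  -0.2166] [-0.3554 -0.3328 -0.3104] 0.0134 centre v butt->tip [np.float64(-0.3325), np.float64(-0.3327), np.float64(-0.3336)]
103 [-0.2856 -0.2278] [-0.3469 -0.324  -0.3012] 0.0135 centre v butt->tip [np.float64(-0.3231), np.float64(-0.324), np.float64(-0.3255)]
((426.6155090332031, -32.294898986816406), (219.7716827392578, 199.66241455078125), 9.055364608764648) [[ 302.   49.]
 [ 334. -148.]
 [ 551. -114.]
 [ 519.   84.]]
```

View pics/k_side.png

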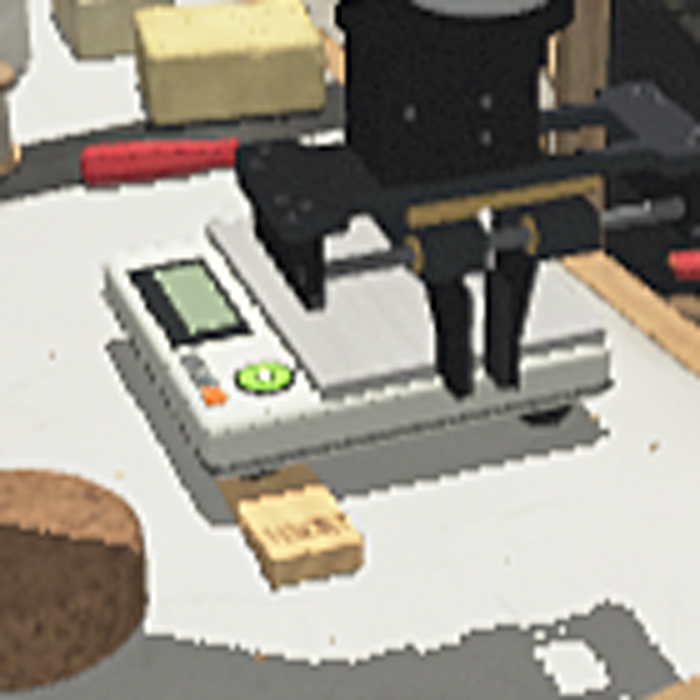

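View pics/k_top.png

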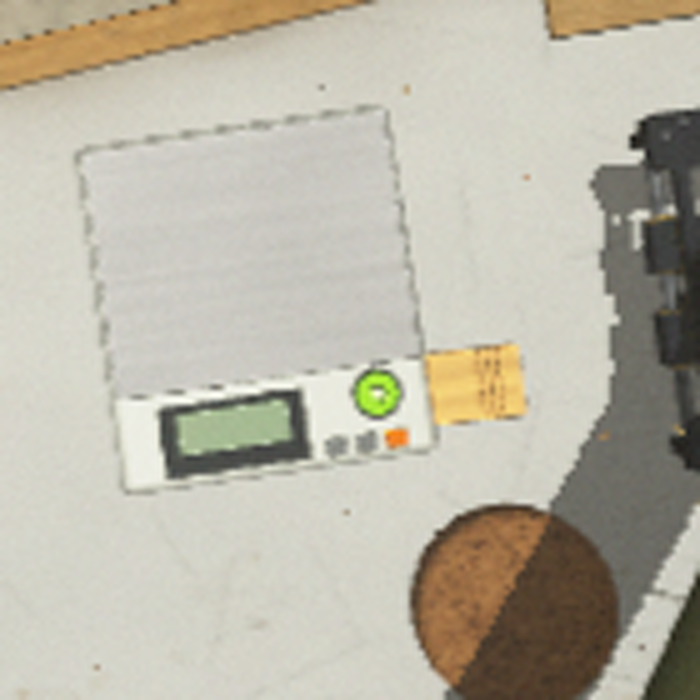

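```bash
python3 - <<'E'
from h import *
plan([(.494,.054,.12,97.5),(.494,.054,.078,97.5)],step=45)
E
```

```text
40,12,2,0,-0,-0,40,12,2,0,-0,-0,40,12,3,0,-0,-0,40,13,2,0,-0,-0,40,12,3,0,-0,-0,40,13,2,0,-0,-0,39,12,3,0,-0,-0,40,13,2,0,-0.1,-0.1,0,-0,42,0,0,0
9 [0.4943 0.054  0.0781] [180.    0.   97.5]
```

Request:
servo_tool(
  commands=[40, 12, 2, 0, 0, 0, 40, 12, 2, 0, 0, 0, 40, 12, 3, 0, 0, 0, 40, 13, 2, 0, 0, 0, 40, 12, 3, 0, 0, 0, 40, 13, 2, 0, 0, 0, 39, 12, 3, 0, 0, 0, 40, 13, 2, 0, 0, 0, 0, 0, 20, 0, 0, 0, 0, 0, 15, 0, 0, 0],
  jaw=0,
)

```text
time_s: 12.8
tool_pos: [0.4947, 0.0551, 0.0847]
tool_rot: [180.0, -0.0, 97.6]
force: [0.3, 0.2, -0.2]
grip_width: 0.0005
```

Request:
servo_tool(
  commands=[0, 0, 0, 0, 0, 0, 0, 0, 0, 0, 0, 0],
)

```text
time_s: 13.0
tool_pos: [0.495, 0.0532, 0.0856]
tool_rot: [180.0, 0.0, 97.4]
force: [-0.3, -0.2, 0.9]
grip_width: 0.0002
```

Request:
servo_tool(
  commands=[0, 0, 8, 0, 0, 0, 0, 0, 6, 0, 0, 0, 0, 0, 3, 0, 0, 0, 0, 0, 2, 0, 0, 0, 0, 0, 1, 0, 0, 0, 0, 0, 1, 0, 0, 0, 0, 0, 0, 0, 0, 0],
)

```text
time_s: 13.7
tool_pos: [0.4956, 0.054, 0.0646]
tool_rot: [179.9, -0.0, 97.5]
force: [-0.1, -0.4, -0.6]
grip_width: 0.0003
```

Request:
servo_tool(
  commands=[0, 0, 1, 0, 0, 0, 0, 0, 1, 0, 0, 0, 0, 0, 0.5, 0, 0, 0],
)

```text
time_s: 14.0
tool_pos: [0.4959, 0.0541, 0.064]
tool_rot: [179.9, -0.0, 97.5]
force: [-5.3, -1.9, 16.5]
grip_width: 0.0005
```

Request:
servo_tool(
  commands=[0, 0, -0.6, 0, 0, 0, 0, 0, 0, 0, 0, 0],
)

```text
time_s: 14.2
tool_pos: [0.4958, 0.054, 0.0641]
tool_rot: [179.9, -0.0, 97.5]
force: [-3.3, 0.1, 9.8]
grip_width: 0.0007
```

Request:
servo_tool(
  commands=[0, 0, 0, 0, 0, 0, 0, 0, 0, 0, 0, 0, 0, 0, 0, 0, 0, 0, 0, 0, 0, 0, 0, 0],
)

```text
time_s: 14.6
tool_pos: [0.4959, 0.054, 0.0641]
tool_rot: [179.9, -0.0, 97.5]
force: [-4.5, -1.4, 10.1]
grip_width: 0.0002
```

```bash
python3 - <<'E'
from h import *
tilt("p")
o=monitor.get_obs();print(o["time_s"],o["tool_pos"],o["force"])
E
```

```text
top tilt 0.27 [-0.0044 -0.0017  1.    ] 583 pan z at ctr 0.0629
side tilt 0.12 [-0.0017  0.0012  1.    ] 788 pan z at ctr 0.0639
14.7 [0.49584293 0.05400039 0.06405589] [-2.49390211 -1.00286465  9.78324429]
```

View pics/p_side.png

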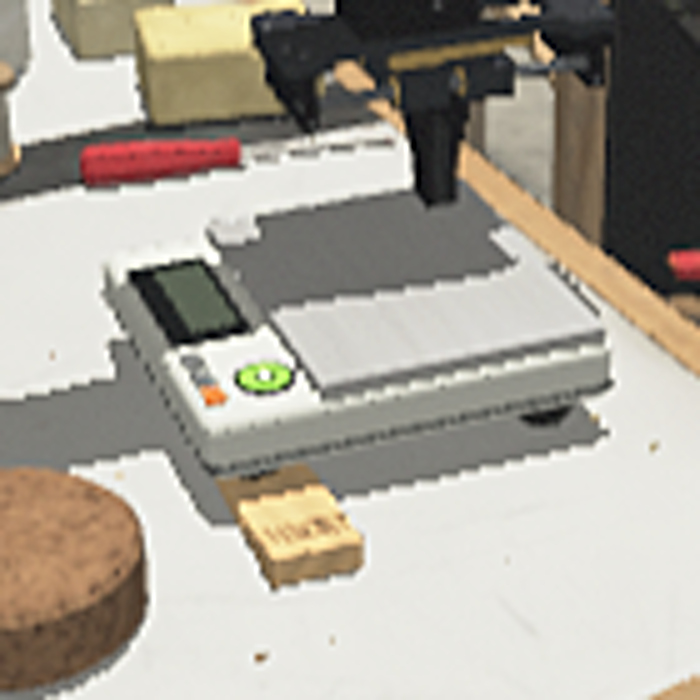

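Under about 10 N the finger at (437,190) presses the pan's far corner, the bubble stays centred at (264,376), and the wedge hasn't moved. Now I'll let go and lift away.

Request:
servo_tool(
  commands=[0, 0, -2, 0, 0, 0, 0, 0, -5, 0, 0, 0, 0, 0, -20, 0, 0, 0, 0, 0, -30, 0, 0, 0, 0, 30, -30, 0, 0, 0, 0, 40, -10, 0, 0, 0, 0, 0, 0, 0, 0, 0, 0, 0, 0, 0, 0, 0, 0, 0, 0, 0, 0, 0],
)

```text
time_s: 15.6
tool_pos: [0.5634, 0.0626, 0.1589]
tool_rot: [-180.0, 0.0, 97.5]
force: [-0.4, 0.1, -0.7]
grip_width: 0.0005
```

```bash
python3 - <<'E'
from h import *
tilt("q")
o=monitor.get_obs();print(o["time_s"],o["tool_pos"],o["force"])
p,d,W=cloud("side")
g=(W[...,2]>.045)&(W[...,2]<.085)&(W[...,0]>.28)&(W[...,0]<.57)&(W[...,1]>-.17)&(W[...,1]<.12)&(p.max(-1)>60)
r=cv2.minAreaRect((W[g][:,:2]*1000).astype(np.float32));print(r)
E
```

```text
top tilt 0.26 [-0.0038 -0.0023  1.    ] 444 pan z at ctr 0.0632
side tilt 0.11 [-0.0012 -0.0014  1.    ] 756 pan z at ctr 0.0641
15.7 [0.56348395 0.06278629 0.15923378] [-0.02290374  0.15086032  0.02076092]
((429.175537109375, -35.397010803222656), (218.67349243164062, 205.19366455078125), 8.924406051635742)
```

View pics/q_side.png

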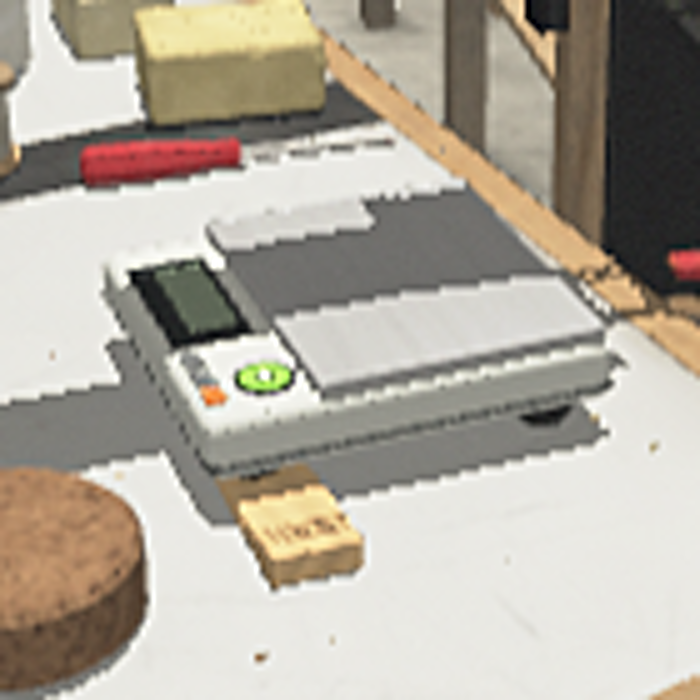

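The scale is level with the bubble centred at (264,376), the wedge is under the short foot, and the arm is clear. I'll hand it in.

```bash
python3 -c "
from cell import env
print(env.sign_off())"
```

```text
the job is handed in; nothing more can be done
None
```

The wedge is under the short foot, the scale sits level, and I handed the job in at about 16 s of the 51 s allowed. The hand-in gives no verdict, so this rests on my own measurements.

- **Wedge:** It lay about 15 mm off the foot's line at the start. I first nudged it sideways about 9 mm, then pushed its butt with two fingers. The lean went from 3.7° to level, and the push force climbed from 6 to 9.6 N as the opposite foot touched down. The wedge stayed put when I took the fingers off.
- **Press test:** A fingertip on the pan over the foot that had stood up held about 10 N for roughly half a second, after a short peak of 16.5 N because the contact was stiffer than I expected. The scale did not rock and the bubble stayed centred.
- **Last checks:** The bubble is centred and the arm is clear, with about zero force on the tool. The two cameras disagreed slightly on the remaining lean, 0.26° from the top and 0.11° from the side; both are within the 0.7° limit. The scale moved no more than about 3 mm.
- **Less certain:** The foot sits about 7–8 mm off the wedge's centre line, within the 20 mm limit, but I estimated this from the images. I did not measure the wedge's load or the opposite foot's height directly. I inferred those from the lean, the rise in push force and the press test.

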